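# Set out capacitors in the numbered rack

### The job

Set out the three black can capacitors in the three-pocket rack, filling the pockets in number order: first the smallest into pocket one, then the middle-sized into pocket two, last the largest into pocket three; a pocket's number is the number of dots on its white ledge, whatever its place in the row. Lower each one in until it stands upright on the pocket's floor before letting go - do not drop it - and let go of it before going on to the next. Leave the other things on the bench where they are.

Things in the scene. Friction and masses are not known exactly. Their poses are not given: they have to be found in the camera images.
- cap_small: black upright can capacitor (flat-based cylinder) with two small metal terminals on its top, diameter 25 mm, height 55 mm plus 4 mm of terminals; the smallest of the three. Origin: centre of the underside; z up along the can. Starts standing upright on the bench.
- cap_medium: black upright can capacitor (flat-based cylinder) with two small metal terminals on its top, diameter 32 mm, height 64 mm plus 4 mm of terminals; the middle-sized of the three. Origin: centre of the underside; z up along the can. Starts standing upright on the bench.
- cap_large: black upright can capacitor (flat-based cylinder) with two small metal terminals on its top, diameter 40 mm, height 74 mm plus 4 mm of terminals; the largest of the three. Origin: centre of the underside; z up along the can. Starts standing upright on the bench.
- pocket1: pocket number 1: open square blue bin fixed on the rack, 54 x 54 mm inside, walls and floor 3 mm, 20 mm high (rim 26 mm above the bench). On its -x side a white ledge 26 mm wide, level with the rim, bears 1 black dot(s) of 10 mm, its number. Origin: centre of the underside; x away from the ledge, y along the row, z up. Pitch of the row 70 mm; the order in the row varies.
- floor1 (a point): centre of the inner floor of pocket 1 (9 mm above the bench)
- pocket2: pocket number 2: open square blue bin fixed on the rack, 54 x 54 mm inside, walls and floor 3 mm, 20 mm high (rim 26 mm above the bench). On its -x side a white ledge 26 mm wide, level with the rim, bears 2 black dot(s) of 10 mm, its number. Origin: centre of the underside; x away from the ledge, y along the row, z up. Pitch of the row 70 mm; the order in the row varies.
- floor2 (a point): centre of the inner floor of pocket 2 (9 mm above the bench)
- pocket3: pocket number 3: open square blue bin fixed on the rack, 54 x 54 mm inside, walls and floor 3 mm, 20 mm high (rim 26 mm above the bench). On its -x side a white ledge 26 mm wide, level with the rim, bears 3 black dot(s) of 10 mm, its number. Origin: centre of the underside; x away from the ledge, y along the row, z up. Pitch of the row 70 mm; the order in the row varies.
- floor3 (a point): centre of the inner floor of pocket 3 (9 mm above the bench)
- rack: aluminium base plate of the rack, 112 x 224 x 6 mm, fixed to the bench, carrying the three pockets in a row along its y. Origin: centre of its underside.
- flux_jar: bystander: amber glass jar with white lid, diameter 48 mm, height 50 mm. Origin: centre of the underside.
- solder_reel: bystander: metal reel standing on its flange, diameter 54 mm, height 42 mm. Origin: centre of the underside.
- screwdriver: bystander: screwdriver lying on the bench, about 200 mm long. Lies along its x, handle to -x.
- tip_tin: bystander: round brass tin, diameter 60 mm, height 22 mm. Origin: centre of the underside.
- multimeter: bystander: yellow hand multimeter lying flat, 160 x 80 x 35 mm with a 6 mm dial. Origin: centre of the underside.

How it is judged:
On the way, in this order (a step that is already met when the one before it is completed fails the run):
1. the smallest capacitor stands upright on the floor of pocket one (one dot), released (horizontal distance between cap_small and floor1 below 0.025 m and z of cap_small in the frame of floor1 between -0.005 and 0.005 m and angle between cap_small's own z axis and vertical below 0.12 rad and contact force between the fingers and cap_small below 0.1 N and linear speed of cap_small below 0.03 m/s), for 0.2 s.
2. the middle-sized capacitor stands upright on the floor of pocket two (two dots), released (horizontal distance between cap_medium and floor2 below 0.025 m and z of cap_medium in the frame of floor2 between -0.005 and 0.005 m and angle between cap_medium's own z axis and vertical below 0.12 rad and contact force between the fingers and cap_medium below 0.1 N and linear speed of cap_medium below 0.03 m/s), for 0.2 s.
3. the largest capacitor stands upright on the floor of pocket three (three dots), released (horizontal distance between cap_large and floor3 below 0.025 m and z of cap_large in the frame of floor3 between -0.005 and 0.005 m and angle between cap_large's own z axis and vertical below 0.12 rad and contact force between the fingers and cap_large below 0.1 N and linear speed of cap_large below 0.03 m/s), for 0.2 s.
At the end, for the whole second after the job is handed in: Smallest in pocket one, middle-sized in pocket two, largest in pocket three: each released, at rest, upright within 0.12 rad, its underside within 5 mm of the pocket's floor and its axis within 25 mm of the pocket's centre (anywhere inside the pocket) (all of step 1 and all of step 2 and all of step 3); the robot touches nothing.
It fails at once if a capacitor is let go of over a pocket more than 12 mm above its floor (dropped in, or left perched on a wall) ((horizontal distance between cap_small and floor1 below 0.03 m and z of cap_small in the frame of floor1 above 0.012 m and contact force between the fingers and cap_small below 0.05 N) or (horizontal distance between cap_small and floor2 below 0.03 m and z of cap_small in the frame of floor2 above 0.012 m and contact force between the fingers and cap_small below 0.05 N) or (horizontal distance between cap_small and floor3 below 0.03 m and z of cap_small in the frame of floor3 above 0.012 m and contact force between the fingers and cap_small below 0.05 N) or (horizontal distance between cap_medium and floor1 below 0.03 m and z of cap_medium in the frame of floor1 above 0.012 m and contact force between the fingers and cap_medium below 0.05 N) or (horizontal distance between cap_medium and floor2 below 0.03 m and z of cap_medium in the frame of floor2 above 0.012 m and contact force between the fingers and cap_medium below 0.05 N) or (horizontal distance between cap_medium and floor3 below 0.03 m and z of cap_medium in the frame of floor3 above 0.012 m and contact force between the fingers and cap_medium below 0.05 N) or (horizontal distance between cap_large and floor1 below 0.03 m and z of cap_large in the frame of floor1 above 0.012 m and contact force between the fingers and cap_large below 0.05 N) or (horizontal distance between cap_large and floor2 below 0.03 m and z of cap_large in the frame of floor2 above 0.012 m and contact force between the fingers and cap_large below 0.05 N) or (horizontal distance between cap_large and floor3 below 0.03 m and z of cap_large in the frame of floor3 above 0.012 m and contact force between the fingers and cap_large below 0.05 N)).
It fails at once if the flux jar, solder reel, screwdriver, tin or multimeter is moved by more than 30 mm (distance of any of flux_jar, solder_reel, screwdriver, tip_tin, multimeter from where it was at the start of the episode above 0.03 m).
It also fails if it takes over 72 s, if anything falls off the work surface, if the arm or the gripper's body presses on something with over 40 N, if the wrist force passes 120 N, or if a joint passes its speed limit or range.

### The arm

A 6-joint arm with a two-finger parallel gripper is mounted at the origin on the work surface. World frame = base frame: x ahead of the robot, y to its left, z up, the work surface at z = 0. Lengths are in m, angles in rad, forces in N, time in s.
With the tool pointing down it reaches from about 0.35 to 0.85 m from the base axis. Payload 8.1 kg.
Tool frame: the origin (TCP) lies at the very end of the fingers, on their centre line; the grasp point (between the pads) lies 19 mm behind it; z points along the fingers, y is the line along which they close (so a half turn about z gives the same grasp; the last joint's range is limited). The gripper opens to 93 mm and grips with 3 to 60 N. Pads are 15 mm wide; open, the fingers measure 128 mm over their backs; the gripper's body (75 mm by 188 mm) begins 65 mm behind the grasp point.
Start: joints at [1.154, 0.13, 1.488, -0, 1.523, -0.085], TCP at [0.195, 0.567, 0.189] pointing down, gripper open.
Joint ranges: [-2.96, 2.96], [-0.89, 2.26], [0.02, 2.5], [-1.34, 4.48], [0, 2.73], [-2.66, 2.66]. Speed limits (rad/s): [2.39, 2.39, 2.79, 3.14, 3.14, 3.14].

### API

Orientations are given as a rotation vector (axis times angle).
In Python, from plant import read_state, eyes, workorder gives the robot as it stands. The module is installed in compiled form; this text tells all that it offers.
- The arm moves only by the tool play_rows, never from a script. Its argument "targets" is one flat list of numbers, 4 for each row, row after row: the shift along the tool's x, y, z in cm, then the turn about the tool's z in degrees. In form: [dx, dy, dz, roll, dx, dy, dz, roll, ...]. A call has 1 to 8 rows; each row is the pose to reach, as a shift and turn from the pose commanded when the call began, along the tool's axes at that moment; what a row does not reach only later rows make up. A row lasts 1/12 s, in which the tool goes at most 41.7 mm and 7.16 degrees, less where a joint would pass 70% of its speed; a pose out of reach is approached as far as the arm can. A call with a gripper value outside its range is refused whole. "grip" is the finger opening in cm, from 0 to 9.3, set as the call begins (left out, the last holds). The fingers move at their own pace and stop on an object; "grip_force" is the grip in N (left out, the last holds). Time passes only in rows, so rows that repeat a pose let the fingers close. It gives the time, the measured TCP pose, the force, the opening and the grip force at its end, in the units of the state.
- read_state(): the state, without advancing time (a new reading comes with each control period).
- eyes.read_camera(name): name is "side" or "top"; returns a dict with "image" (480x640x3 uint8, red, green, blue), "vfov" (degrees; the focal length in pixels is half the picture's height over the tangent of half this angle, whatever the lens; pixels are square), "cx", "cy" (the principal point, pixels), "cam_to_world" (4x4, takes a point from camera to world coordinates). Camera axes: x right, y up, looking along -z (the intrinsics and any distortion apply to the point x, -y, -z); pixel columns grow to the right and rows downward; lengths in m; the calibration is good to about 2 mm. A picture is of the moment at which its call begins. There is no depth.
- workorder.close_job(): hands the job in; it is judged then, once.
The state is a dict: "t": time; "q": joint angles; "dq": joint speeds; "joint_torque": joint torques, N m; "tool_pos": TCP position; "orientation": TCP orientation; "force": force on the tool from outside, world axes, zero at the start; "wrist_torque": the same for the moment, N m; "opening": finger opening in m; "gripper_force": force on a finger pad.
Only numpy, scipy, OpenCV 4.12 (cv2) and the standard library are available. Lean on these libraries where they do the work, as an engineer would, in place of code of your own. Each camera call takes 0.05 s, during which the arm holds its last target. There are 200 camera calls.

## Working session

There is one attempt and no reset: what is moved stays moved. The work goes in short steps, Python scripts to look and compute and a tool call to move; the robot and the scene stay as the last step left them, time stands still between calls to the robot, and variables do not carry over. Pictures are saved under pics/ and viewed, at most 10 in all, crops included, and the job is handed in when it is done.

Besides the shell and the picture viewer there is one more tool, called after "Emit:" as name(argument=value, ...), one argument or row to a line, values as JSON. play_rows: Moves the arm, as the interface text tells. Its arguments: {"type":"object","properties":{"targets":{"type":"array"},"grip":{"type":"number"},"grip_force":{"type":"number"}},"required":["targets"]}

```bash
mkdir -p pics; python3 - <<'E'
from plant import read_state, eyes
import cv2,pickle
s=read_state();print(s)
for n in("top","side"):
    c=eyes.read_camera(n);cv2.imwrite(f"pics/{n}0.png",c["image"][:,:,::-1]);pickle.dump(c,open(n+"0.pkl","wb"))
    print(n,{k:v for k,v in c.items() if k!="image"})
E
```

```text
{'t': 0.0, 'q': array([ 1.15359053e+00,  1.31157188e-01,  1.48928136e+00, -2.43160486e-05,
        1.52303524e+00, -8.54031384e-02]), 'dq': array([ 0.00153241, -0.00126445, -0.00085977,  0.00045011,  0.00082889,
        0.00028746]), 'joint_torque': array([-1.86893344e-04, -5.59864175e+01, -4.91740751e+01,  7.66882603e-02,
        3.60034034e-02, -1.67413727e-04]), 'tool_pos': array([0.19517747, 0.56668788, 0.18808876]), 'orientation': array([-5.18731450e-01, -3.09801916e+00,  2.87114498e-03]), 'force': array([-0.36298267, -0.79026185,  0.30843242]), 'wrist_torque': array([-0.02257068,  0.04269932,  0.01586633]), 'gripper_force': 0.0, 'opening': 0.0927631860709661}
top {'vfov': 47.974117886872925, 'cx': 318.5284253515474, 'cy': 243.00401011416713, 'cam_to_world': array([[ 0.01957485,  0.99300269, -0.1164581 ,  0.36674394],
       [-0.99979346,  0.02007786,  0.00314762, -0.03945687],
       [ 0.00546382,  0.11637243,  0.99319062,  1.1749703 ],
       [ 0.        ,  0.        ,  0.        ,  1.        ]])}
side {'vfov': 52.75457010144072, 'cx': 319.7490422380023, 'cy': 236.62155004766984, 'cam_to_world': array([[ 0.8749907 ,  0.28679142, -0.39005378,  0.08470466],
       [-0.48370851,  0.55185564, -0.67932425, -0.71326952],
       [ 0.02042902,  0.78307474,  0.621592  ,  0.66885137],
       [ 0.        ,  0.        ,  0.        ,  1.        ]])}
```

View pics/top0.png

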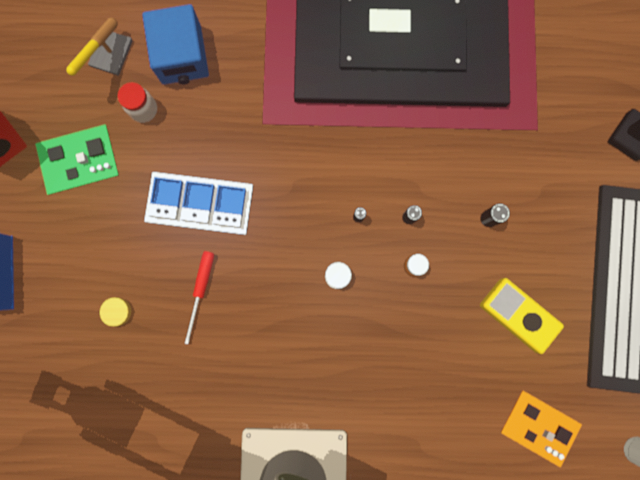

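View pics/side0.png

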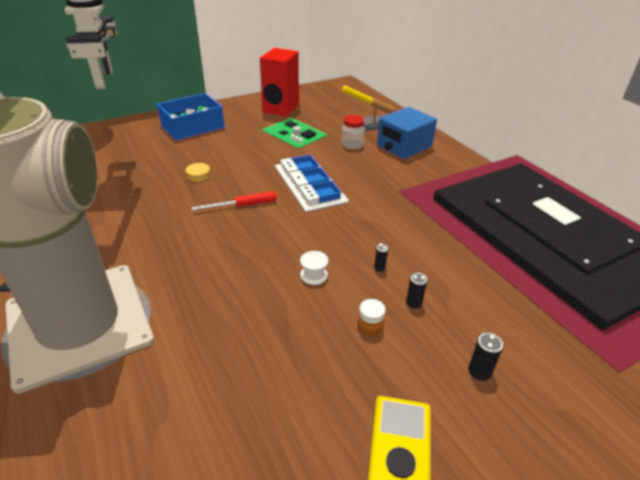

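The top view shows the rack at about (200,203). Its ledges face the robot and read 2, 1, 3 dots from left to right. The cans' tops are at about (361,213), (414,213) and (500,212), and the side view shows the same three cans at (382,247), (418,278) and (489,342). I'll zoom in next for precise pixel positions.

```bash
python3 - <<'E'
import pickle,cv2,numpy as np
t=pickle.load(open("top0.pkl","rb"))["image"][:,:,::-1]; s=pickle.load(open("side0.pkl","rb"))["image"][:,:,::-1]
def crop(im,x,y,w,h,k): return cv2.resize(im[y:y+h,x:x+w],None,fx=k,fy=k,interpolation=cv2.INTER_CUBIC)
a=crop(t,140,165,120,75,3.33333)[:250,:400]
row1=np.hstack([a,crop(t,340,190,40,40,5),crop(t,395,190,40,40,5)])if 0 else None
canvas=np.zeros((600,800,3),np.uint8)
canvas[0:300,0:480]=crop(t,140,165,120,75,4)
canvas[0:200,490:690]=crop(t,345,195,40,40,5)
canvas[210:410,490:690]=crop(t,395,195,40,40,5)
canvas[300:500,0:200]=crop(t,475,192,40,40,5)
canvas[300:600,205:485]=crop(s,375,240,40,43,7)[:300,:280]
cv2.imwrite("pics/z1.png",canvas)
E
```

```text
(no output)
```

View pics/z1.png

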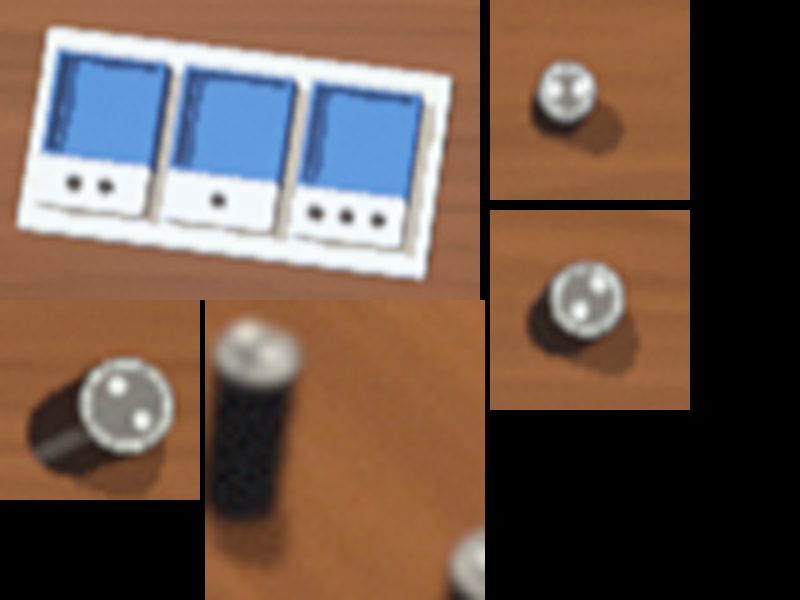

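The crop shows the can tops as clean discs and the dots as 2, 1, 3 from +y to -y. Next I'll convert pixels to metres and check them against the known sizes and the side view.

```bash
cat >cam.py <<'E'
import pickle,numpy as np
def f(c): return 240/np.tan(np.radians(c["vfov"])/2)
def back(c,u,v,z):
    d=np.array([(u-c["cx"])/f(c),-(v-c["cy"])/f(c),-1.]); M=c["cam_to_world"]
    d=M[:3,:3]@d; o=M[:3,3]; return o+d*(z-o[2])/d[2]
def proj(c,p):
    M=c["cam_to_world"]; q=M[:3,:3].T@(np.array(p)-M[:3,3]); return np.array([c["cx"]-f(c)*q[0]/q[2],c["cy"]+f(c)*q[1]/q[2]])
def load(n): return pickle.load(open(n+"0.pkl","rb"))
E
python3 - <<'E'
from cam import *
np.set_printoptions(precision=4,suppress=True)
t=load("top");s=load("side")
for n,u,v,h in(("S",360.3,213.3,.055),("M",414.3,212.9,.064),("L",500.1,213.1,.074)):
    p=back(t,u,v,h);print(n,p,"side px",proj(s,p),"base",proj(s,[p[0],p[1],0]))
c=np.array([(48,28),(452,75),(425,278),(18,228)])/4+(140,165)-.4
P=np.array([back(t,*x,.006) for x in c]);print(P,P.mean(0),np.linalg.norm(np.roll(P,-1,0)-P,axis=1))
e=P[1]-P[0]+P[2]-P[3];print("rack yaw",np.degrees(np.arctan2(e[0],-e[1])))
for d in((74,184),(106,187),(218,200),(316,213),(346,216),(378,220)):
    x=np.array(d)/4+(140,165)-.4;print(back(t,*x,.026))
for d in((59,50),(172,66),(155,165),(44,152), (187,67),(300,79),(281,184),(172,166),(315,82),(424,95),(408,197),(302,183)):
    x=np.array(d)/4+(140,165)-.4;print(back(t,*x,.026)[:2],end=' ')
E
```

```text
S [ 0.5628 -0.1297  0.055 ] side px [381.719  247.4247] base [379.0531 267.9262]
M [ 0.5644 -0.2418  0.064 ] side px [417.9892 278.2081] base [413.0701 302.6904]
L [ 0.5658 -0.418   0.074 ] side px [489.5658 341.8745] base [478.9408 370.7325]
[[0.6554 0.3292 0.006 ]
 [0.6335 0.1051 0.006 ]
 [0.5202 0.116  0.006 ]
 [0.5432 0.3394 0.006 ]] [0.5881 0.2224 0.006 ] [0.2252 0.1139 0.2246 0.1126]
rack yaw -5.730353437039624
[0.5648 0.3042 0.026 ]
[0.5635 0.2869 0.026 ]
[0.5577 0.2262 0.026 ]
[0.5517 0.1732 0.026 ]
[0.5504 0.157  0.026 ]
[0.5485 0.1397 0.026 ]
[0.6384 0.3163] [0.6308 0.2546] [0.5761 0.2611] [0.582  0.3213] [0.6304 0.2464] [0.625  0.1849] [0.5671 0.1927] [0.5757 0.2519] [0.6236 0.1767] [0.6176 0.1174] [0.5614 0.124 ] [0.5679 0.1814]
```

The calibration checks out: the rack measures 225 × 113 mm, the dot pitch is 70 mm, and the side view agrees to about 1 px. Moving to above the small can while rolling to the rack's yaw.

Emit:
play_rows(
  targets=[-2.8,-2.6,0,7,-5.6,-5.2,0,14,-8.4,-7.8,0,21,-11.2,-10.4,0,28,-14,-13,0,35,-16.8,-15.6,0,42,-19.6,-18.2,0,49,-22.4,-20.8,0,56],
  grip=9.3,
  grip_force=20,
)

```text
t: 0.77
tool_pos: [0.3396, 0.2959, 0.1888]
orientation: [-1.92, -2.487, 0.0]
force: [0.9, -0.6, 0.6]
opening: 0.0929
gripper_force: 0.0
```

```bash
cat >mv.py <<'E'
import sys,numpy as np
from plant import read_state
from scipy.spatial.transform import Rotation as R
s=read_state();Rm=R.from_rotvec(s["orientation"]).as_matrix()
psi=np.degrees(np.arctan2(Rm[1,1],Rm[0,1]))
print("t",round(s["t"],2),"pos",s["tool_pos"].round(4),"psi",psi.round(2),"q",s["q"].round(2),"open",s["opening"].round(4),"gf",round(float(s["gripper_force"]),1),"F",s["force"].round(1),"tilt",np.degrees(np.arccos(-Rm[2,2])).round(2))
if len(sys.argv)>3:
    d=Rm.T@(np.array(sys.argv[1:4],float)-s["tool_pos"]);print("cm",(d*100).round(2),"roll",psi+5.7)
E
python3 mv.py .5628 -.1297 .15
```

```text
Traceback (most recent call last):
  File "mv.py", line 6, in <module>
    print("t",round(s["t"],2),"pos",s["tool_pos"].round(4),"psi",psi.round(2),"q",s["q"].round(2),"open",s["opening"].round(4),"gf",round(float(s["gripper_force"]),1),"F",s["force"].round(1),"tilt",np.degrees(np.arccos(-Rm[2,2])).round(2))
                                                                                                         ^^^^^^^^^^^^^^^^^^
AttributeError: 'float' object has no attribute 'round'
```

```bash
sed -i 's/s\["opening"\].round(4)/round(s["opening"],4)/' mv.py; python3 mv.py .5628 -.1297 .15
```

```text
t 0.77 pos [0.3396 0.2959 0.1888] psi 14.67 q [ 0.6  -0.29  1.88 -0.    1.54  0.35] open 0.0929 gf 0.0 F [ 0.9 -0.6  0.6] tilt 0.02
cm [-46.82  10.81   3.88] roll 20.36611178809758
```

Emit:
play_rows(
  targets=[-3.9,0.9,0.3,6,-7.8,1.8,0.6,12,-11.7,2.7,0.9,18,-15.6,3.6,1.2,20.4,-19.5,4.5,1.5,20.4,-23.4,5.4,1.8,20.4,-27.3,6.3,2.1,20.4,-31.2,7.2,2.4,20.4],
)

```text
t: 1.43
tool_pos: [0.49, 0.0129, 0.1647]
orientation: [-2.324, -2.114, 0.0]
force: [-0.2, 0.0, 0.6]
opening: 0.093
gripper_force: 0.0
```

```bash
python3 mv.py .5628 -.1297 .15
```

```text
t 1.43 pos [0.49   0.0129 0.1647] psi -5.42 q [-0.08 -0.16  1.82  0.    1.48  0.02] open 0.093 gf 0.0 F [-0.2  0.   0.6] tilt 0.01
cm [-13.51   8.6    1.47] roll 0.277889012097126
```

Emit:
play_rows(
  targets=[-2.7,1.7,0.3,0.3,-5.4,3.4,0.6,0.3,-8.1,5.2,0.9,0.3,-10.8,6.9,1.2,0.3,-12.6,8.0,1.5,0.3,-13.5,8.6,1.5,0.3,-13.5,8.6,1.5,0.3,-13.5,8.6,1.5,0.3],
)

```text
t: 2.1
tool_pos: [0.5622, -0.1271, 0.1498]
orientation: [-2.329, -2.106, 0.0]
force: [-0.4, 0.8, 1.0]
opening: 0.0931
gripper_force: 0.0
```

```bash
python3 mv.py .5628 -.1297 .026
```

```text
t 2.1 pos [ 0.5622 -0.1271  0.1498] psi -5.75 q [-0.31  0.09  1.6   0.    1.45 -0.21] open 0.0931 gf 0.0 F [-0.4  0.8  1. ] tilt 0.07
cm [-0.26  0.1  12.38] roll -0.04839820280250251
```

Emit:
play_rows(
  targets=[-0.2,0.1,2,0,-0.2,0.1,4.5,0,-0.2,0.1,7,0,-0.2,0.1,9.5,0,-0.2,0.1,11.5,0,-0.2,0.1,12.4,0,-0.2,0.1,12.4,0],
)

```text
t: 2.68
tool_pos: [0.5611, -0.1276, 0.0238]
orientation: [-2.325, -2.107, 0.003]
force: [0.1, 0.2, 0.0]
opening: 0.0931
gripper_force: 0.0
```

Emit:
play_rows(
  targets=[0,0,0,0,0,0,0,0,0,0,0,0,0,0,0,0,0,0,0,0,0,0,0,0,0,0,0,0,0,0,0,0],
  grip=1.5,
  grip_force=20,
)

```text
t: 3.35
tool_pos: [0.5634, -0.1297, 0.0262]
orientation: [2.329, 2.108, 0.0]
force: [-0.5, -0.2, 0.1]
opening: 0.0442
gripper_force: 0.0
```

```bash
python3 mv.py .600 .221 .12
```

```text
t 3.35 pos [ 0.5634 -0.1297  0.0262] psi -5.72 q [-0.32  0.21  1.71  0.    1.22 -0.22] open 0.0442 gf 0.0 F [-0.5 -0.2  0.1] tilt 0.0
cm [35.26  0.15 -9.38] roll -0.01858431947112571
```

Emit:
play_rows(
  targets=[0,0,0,0,0,0,0,0,0,0,0,0,0,0,0,0,0,0,0,0,0,0,0,0,0,0,0,0,0,0,0,0],
)

```text
t: 4.02
tool_pos: [0.5634, -0.1297, 0.0261]
orientation: [2.329, 2.108, -0.0]
force: [0.2, 0.2, -0.7]
opening: 0.015
gripper_force: 0.0
```

Emit:
play_rows(
  targets=[0,0,-0.5,0,0,0,-1.5,0,0,0,-3,0,0,0,-5,0,0,0,-7,0,0,0,-9,0,0,0,-9.5,0,0,0,-9.5,0],
)

```text
t: 4.68
tool_pos: [0.5653, -0.1303, 0.1242]
orientation: [2.326, 2.105, 0.004]
force: [-0.5, -0.1, 0.1]
opening: 0.0151
gripper_force: 0.0
```

```bash
python3 mv.py .600 .221 .12;  python3 - <<'E'
from plant import eyes
import cv2,numpy as np
c=eyes.read_camera("side");cv2.imwrite("pics/s1.png",cv2.resize(c["image"][60:300,240:560,::-1],None,fx=2,fy=2))
E
```

```text
t 4.68 pos [ 0.5653 -0.1303  0.1242] psi -5.71 q [-0.31  0.11  1.63 -0.    1.4  -0.22] open 0.0151 gf 0.0 F [-0.5 -0.1  0.1] tilt 0.3
cm [35.3  -0.04  0.38] roll -0.00926792728735304
```

View pics/s1.png

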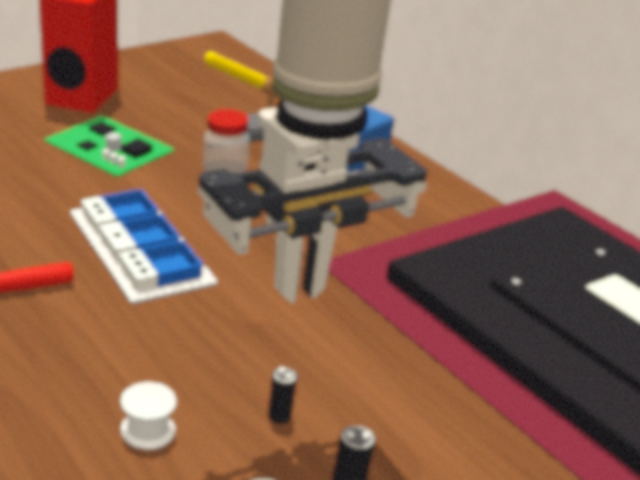

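The can still stands at side pixel (381,257) and the fingers closed on nothing, with the tips at about (391,206). I'll compare that with where the reported TCP should project.

```bash
python3 - <<'E'
from plant import eyes
from cam import *
import cv2
t=load("top");s=load("side")
print(proj(s,[.5653,-.1303,.1242]),proj(t,[.5653,-.1303,.1242]))
c=eyes.read_camera("top");print(np.abs(c["cam_to_world"]-t["cam_to_world"]).max())
c2=eyes.read_camera("side");print(np.abs(c2["cam_to_world"]-s["cam_to_world"]).max())
a=cv2.resize(c["image"][130:280,260:410,::-1],None,fx=2.6,fy=2.6);b=cv2.resize(c2["image"][150:300,330:480,::-1],None,fx=2.6,fy=2.6)
cv2.imwrite("pics/z2.png",np.hstack([a,b]))
E
```

```text
[386.62020003 219.27794536] [363.50232906 206.07142523]
0.0
0.0
```

View pics/z2.png

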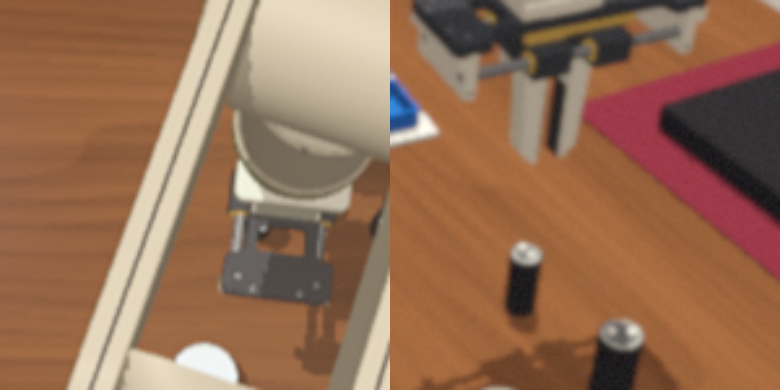

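```bash
python3 - <<'E'
from cam import *
np.set_printoptions(precision=2,suppress=True)
t=load("top");s=load("side")
print("base",proj(s,[0,0,.02]),proj(t,[0,0,.02]))
print("tcp0 side",proj(s,[.195,.567,.188]))
p=np.array([.5653,-.1303,.1242])
for k in range(3):
    d=np.eye(3)[k]*.01; print("d/cm",k,proj(s,p+d)-proj(s,p),proj(t,p+d)-proj(t,p))
for z in (.124,.19,.21,.25):print(z,proj(t,[.5653,-.1303,z]))
E
python3 mv.py
```

```text
base [ 74.95 315.19] [292.67 486.15]
tcp0 side [107.02  92.18]
d/cm 0 [ 4.29 -1.43] [ 0.05 -4.97]
d/cm 1 [-3.01 -2.75] [-5.05 -0.1 ]
d/cm 2 [ 0.56 -4.26] [ 0.45 -0.94]
0.124 [363.49 206.09]
0.19 [366.63 199.54]
0.21 [367.66 197.38]
0.25 [369.86 192.79]
t 4.83 pos [ 0.5626 -0.1294  0.1199] psi -5.71 q [-0.31  0.11  1.63  0.    1.4  -0.22] open 0.0146 gf 0.0 F [-0.4 -0.2 -0.2] tilt 0.1
```

The projection of the tips suggests the fingers are really about 2–3 cm higher than reported, so they closed above the can. I'll reopen, descend, and look before closing again.

Emit:
play_rows(
  targets=[0,0,0,0,0,0,0,0,0,0,0,0,0,0,0,0,0,0,0,0,0,0,0,0,0,0,0,0,0,0,0,0],
  grip=6.5,
)

```text
t: 5.5
tool_pos: [0.5634, -0.1297, 0.1212]
orientation: [2.329, 2.108, 0.0]
force: [-0.8, 0.7, -0.3]
opening: 0.0623
gripper_force: 0.0
```

Emit:
play_rows(
  targets=[0,0,2,0,0,0,4.5,0,0,0,7,0,0,0,9,0,0,0,9.4,0,0,0,9.4,0,0,0,9.4,0,0,0,9.4,0],
)

```text
t: 6.17
tool_pos: [0.5649, -0.1302, 0.0292]
orientation: [2.327, 2.106, 0.002]
force: [0.1, 0.8, 0.2]
opening: 0.0651
gripper_force: 0.0
```

```bash
python3 mv.py; python3 - <<'E'
from plant import eyes
from cam import *
import cv2
s=load("side")
c2=eyes.read_camera("side")["image"][:,:,::-1]
cv2.imwrite("pics/z3.png",cv2.resize(c2[200:290,320:440],None,fx=6,fy=6,interpolation=cv2.INTER_CUBIC))
from plant import read_state
p=read_state()["tool_pos"];print(((proj(s,p)-[320,200])*6).round())
E
```

```text
t 6.17 pos [ 0.5649 -0.1302  0.0292] psi -5.71 q [-0.31  0.21  1.71  0.    1.23 -0.22] open 0.0651 gf 0.0 F [0.1 0.8 0.2] tilt 0.17
[369. 342.]
```

View pics/z3.png

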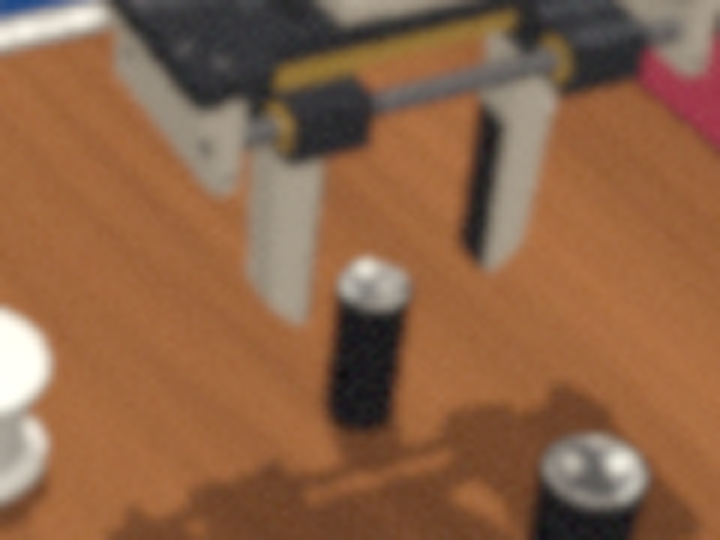

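The tips are level in the image with the can's top, offset (+4,-10) px from the reported TCP. The top view shows little sideways error, so the fingers are about 2.5 cm higher than reported. I'll lower 2.3 cm more and check for touch.

Emit:
play_rows(
  targets=[0,0,0.4,0,0,0,0.8,0,0,0,1.2,0,0,0,1.6,0,0,0,2.0,0,0,0,2.3,0,0,0,2.3,0,0,0,2.3,0],
)

```text
t: 6.88
tool_pos: [0.5631, -0.1296, 0.0037]
orientation: [-2.329, -2.108, 0.001]
force: [-1.0, -1.1, 0.2]
opening: 0.065
gripper_force: 0.0
```

```bash
python3 mv.py; python3 - <<'E'
from plant import eyes
from cam import *
import cv2
c2=eyes.read_camera("side")["image"][:,:,::-1]
c1=eyes.read_camera("top")["image"][:,:,::-1]
a=cv2.resize(c2[200:290,325:425],None,fx=5,fy=5,interpolation=cv2.INTER_CUBIC)
b=cv2.resize(c1[180:270,330:390],None,fx=5,fy=5,interpolation=cv2.INTER_CUBIC)
cv2.imwrite("pics/z4.png",np.hstack([a,b]))
E
```

```text
t 6.88 pos [ 0.5631 -0.1296  0.0037] psi -5.71 q [-0.31  0.24  1.72 -0.    1.18 -0.22] open 0.065 gf 0.0 F [-1.  -1.1  0.2] tilt 0.04
```

View pics/z4.png

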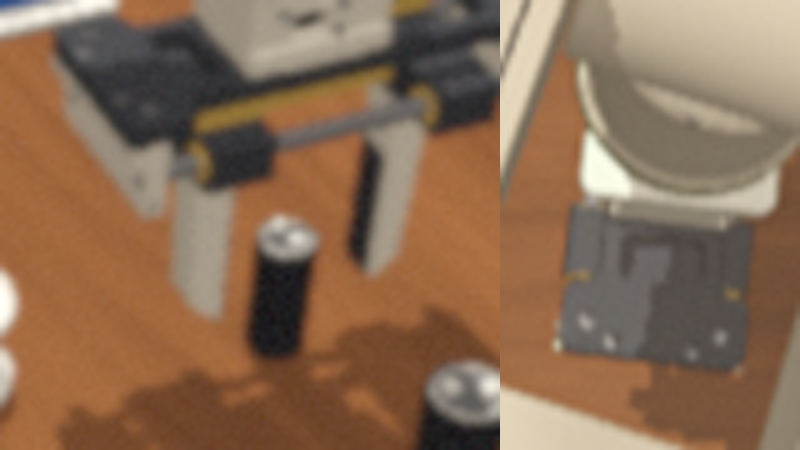

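```bash
python3 - <<'E'
from cam import *
np.set_printoptions(precision=4,suppress=True)
t=load("top");s=load("side")
for h in(.09,.115):print("plate edge mid",back(t,359.2,251,h),"exp",[.5631-.0935,-.1296+.0093])
rx=np.array([.995,-.099,0]);ry=np.array([.099,.995,0])
from scipy.optimize import least_squares
L=np.array([368.2,263.6]);Rr=np.array([399.6,254.6])
for w in(.015,.025):
  for dy in(-.005,0,.005,.01,.02):
    f=lambda v:np.r_[proj(s,[v[0],-.1296+dy,v[1]]-.050*rx-w/2*ry)-L,proj(s,[v[0],-.1296+dy,v[1]]+.0325*rx-w/2*ry)-Rr]
    r=least_squares(f,[.563,.02]);print(w,dy,"x,z",r.x,"res",r.fun)
E
```

```text
plate edge mid [ 0.4793 -0.1255  0.09  ] exp [0.4696, -0.12029999999999999]
plate edge mid [ 0.4768 -0.1235  0.115 ] exp [0.4696, -0.12029999999999999]
0.015 -0.005 x,z [0.5732 0.0327] res [-2.203   0.6298  2.4164 -0.4732]
0.015 0 x,z [0.5773 0.0271] res [-2.0557  0.5802  2.2529 -0.4353]
0.015 0.005 x,z [0.5815 0.0216] res [-1.9108  0.5316  2.0924 -0.3981]
0.015 0.01 x,z [0.5856 0.0161] res [-1.7682  0.4839  1.9346 -0.3614]
0.015 0.02 x,z [0.5939 0.005 ] res [-1.4898  0.391   1.6273 -0.2895]
0.025 -0.005 x,z [0.5695 0.0382] res [-2.352   0.6801  2.5821 -0.5114]
0.025 0 x,z [0.5737 0.0326] res [-2.2023  0.6295  2.4156 -0.473 ]
0.025 0.005 x,z [0.5778 0.0271] res [-2.055   0.58    2.2521 -0.4352]
0.025 0.01 x,z [0.582  0.0216] res [-1.9101  0.5313  2.0916 -0.3979]
0.025 0.02 x,z [0.5903 0.0105] res [-1.6272  0.4368  1.7789 -0.325 ]
```

Emit:
play_rows(
  targets=[0,0,0.2,0,0,0,0.2,0],
)

```text
t: 7.15
tool_pos: [0.5634, -0.1297, 0.0021]
orientation: [2.329, 2.108, 0.0]
force: [-0.1, -0.2, -0.4]
opening: 0.065
gripper_force: 0.0
```

The touch check shows no contact at a reported 2 mm, so the true height is about 25 mm more, and the current height is right for gripping. I'll nudge +3 mm in y and close.

Emit:
play_rows(
  targets=[0.3,0,0,0,0.3,0,0,0,0.3,0,0,0,0.3,0,0,0,0.3,0,0,0,0.3,0,0,0,0.3,0,0,0,0.3,0,0,0],
  grip=1.5,
  grip_force=20,
)

```text
t: 7.82
tool_pos: [0.5637, -0.1267, 0.0021]
orientation: [-2.329, -2.108, -0.0]
force: [0.3, 0.3, 0.1]
opening: 0.0245
gripper_force: 20.0
```

```bash
python3 mv.py
```

```text
t 7.82 pos [ 0.5637 -0.1267  0.0021] psi -5.71 q [-0.31  0.24  1.72  0.    1.18 -0.21] open 0.0245 gf 20.0 F [0.3 0.3 0.1] tilt 0.0
```

Gripped: the opening is 24.5 mm at 20 N. Lifting and carrying to pocket 1.

Emit:
play_rows(
  targets=[0,0,-0.7,0,0,0,-2,0,0,0,-4,0,0,0,-6,0,1,0,-7,0,4,0,-7,0,7.5,0.1,-7,0,11,0.1,-7,0],
)

```text
t: 8.48
tool_pos: [0.5762, -0.0161, 0.0735]
orientation: [2.33, 2.105, 0.002]
force: [-0.3, 0.7, -0.3]
opening: 0.0242
gripper_force: 20.0
```

Emit:
play_rows(
  targets=[3.5,0,0,0,7,0,0,0,10.5,0,0,0,14,0,0,0,17.5,0,0,0,20,0,0,0,21,0,0,0,21,0,0,0],
)

```text
t: 9.15
tool_pos: [0.5963, 0.1946, 0.0727]
orientation: [-2.326, -2.112, -0.001]
force: [1.1, 0.3, -0.0]
opening: 0.0245
gripper_force: 20.0
```

```bash
python3 mv.py .6 .221 .0111; python3 - <<'E'
from plant import eyes,read_state
from cam import *
import cv2
s=load("side");t=load("top")
c2=eyes.read_camera("side")["image"][:,:,::-1]
c1=eyes.read_camera("top")["image"][:,:,::-1]
cv2.imwrite("pics/c2.png",c2)
p=read_state()["tool_pos"];p[2]-=.0021;print(p,"exp base/top side",proj(s,p)-[230,110],proj(s,p+[0,0,.055])-[230,110])
a=cv2.resize(c2[110:240,230:370],None,fx=4,fy=4,interpolation=cv2.INTER_CUBIC)
b=cv2.resize(c1[130:260,145:205],None,fx=4,fy=4,interpolation=cv2.INTER_CUBIC)
cv2.imwrite("pics/z5.png",np.hstack([a,b]))
E
```

```text
t 9.15 pos [0.5963 0.1946 0.0727] psi -5.52 q [0.23 0.28 1.53 0.   1.33 0.33] open 0.0245 gf 20.0 F [ 1.1  0.3 -0. ] tilt 0.05
cm [2.66 0.12 6.16] roll 0.1800397812627228
[0.59634495 0.1913702  0.07020513] exp base/top side [88.8795574  54.33533669] [89.32576545 34.09731414]
```

View pics/z5.png

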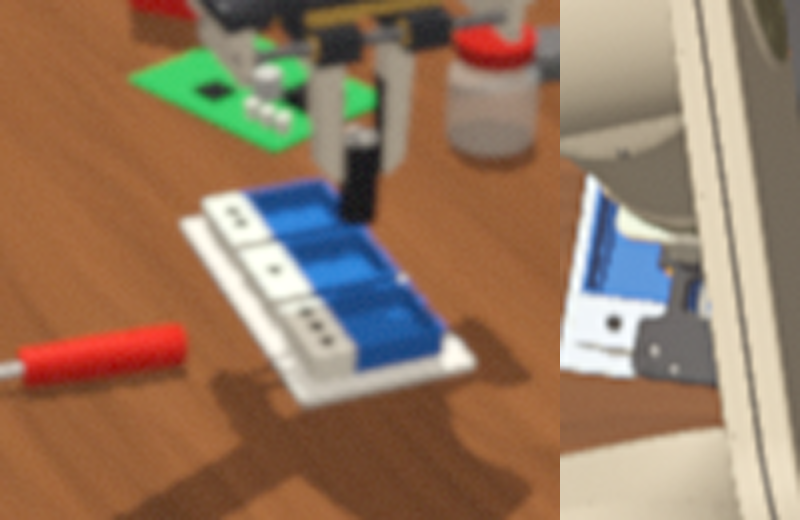

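The held can's base and top match the predicted pixels within about 1 px, so the tool's xy is good. Moving over pocket 1 and lowering.

Emit:
play_rows(
  targets=[1,0.1,0,0,2,0.1,0,0,2.9,0.1,0,0,2.9,0.1,0,0,2.9,0.1,0,0,2.9,0.1,0,0],
)

```text
t: 9.75
tool_pos: [0.6003, 0.2202, 0.072]
orientation: [2.329, 2.108, -0.001]
force: [0.4, -0.3, -0.0]
opening: 0.0248
gripper_force: 20.0
```

```bash
python3 mv.py .6 .221 .0113
```

```text
t 9.75 pos [0.6003 0.2202 0.072 ] psi -5.71 q [ 0.27  0.31  1.49 -0.    1.33  0.37] open 0.0248 gf 20.0 F [ 0.4 -0.3 -0. ] tilt 0.02
cm [ 0.08 -0.04  6.07] roll -0.00572116333602235
```

Emit:
play_rows(
  targets=[0,0,1.5,0,0,0,3,0,0,0,4.2,0,0,0,5,0,0,0,5.5,0,0,0,5.8,0,0,0,6.0,0,0,0,6.1,0],
)

```text
t: 10.42
tool_pos: [0.6007, 0.2204, 0.0114]
orientation: [2.329, 2.108, 0.001]
force: [0.5, 0.5, -0.9]
opening: 0.0243
gripper_force: 20.0
```

Emit:
play_rows(
  targets=[0,0,0,0,0,0,0,0],
)

```text
t: 10.58
tool_pos: [0.6008, 0.2205, 0.0118]
orientation: [2.329, 2.108, 0.001]
force: [0.4, 0.3, -0.6]
opening: 0.0244
gripper_force: 20.0
```

```bash
python3 mv.py .6 .221 .0111
```

```text
t 10.58 pos [0.6008 0.2205 0.0118] psi -5.71 q [0.27 0.38 1.53 0.   1.23 0.37] open 0.0244 gf 20.0 F [ 0.4  0.3 -0.6] tilt 0.05
cm [ 0.04 -0.09  0.07] roll -0.008149599252893935
```

Emit:
play_rows(
  targets=[0,0,0.05,0,0,0,0.1,0,0,0,0.1,0],
)

```text
t: 10.83
tool_pos: [0.601, 0.2206, 0.0111]
orientation: [2.329, 2.108, 0.002]
force: [-2.1, -0.1, 4.1]
opening: 0.0241
gripper_force: 20.0
```

The floor is touched (4 N up). Releasing and rising.

Emit:
play_rows(
  targets=[0,0,0,0,0,0,0,0,0,0,0,0,0,0,0,0,0,0,0,0,0,0,0,0,0,0,0,0,0,0,0,0],
  grip=7.0,
)

```text
t: 11.5
tool_pos: [0.6004, 0.2204, 0.0101]
orientation: [-2.329, -2.108, 0.0]
force: [-0.3, 0.1, 0.8]
opening: 0.069
gripper_force: 0.0
```

Emit:
play_rows(
  targets=[0,0,-1,0,0,0,-3,0,0,0,-6,0,0,0,-9,0,0,0,-10,0,0,0,-10,0],
)

```text
t: 12.0
tool_pos: [0.6034, 0.2212, 0.1155]
orientation: [2.327, 2.106, 0.011]
force: [0.3, 0.9, 0.1]
opening: 0.0701
gripper_force: 0.0
```

```bash
python3 mv.py .5644 -.2418 .110
```

```text
t 12.0 pos [0.6034 0.2212 0.1155] psi -5.71 q [0.27 0.28 1.46 0.   1.4  0.37] open 0.0701 gf 0.0 F [0.3 0.9 0.1] tilt 0.46
cm [-46.46   0.72   0.42] roll -0.011782914322548521
```

Emit:
play_rows(
  targets=[-3.9,0,0,0,-7.8,0.1,0,0,-11.7,0.2,0,0,-15.6,0.3,0,0,-19.5,0.4,0,0,-23.4,0.5,0,0,-27.3,0.6,0,0,-31.2,0.7,0,0],
)

```text
t: 12.67
tool_pos: [0.5748, -0.0923, 0.1084]
orientation: [-2.328, -2.107, 0.002]
force: [1.1, -0.2, -0.6]
opening: 0.0702
gripper_force: 0.0
```

Emit:
play_rows(
  targets=[-3.5,0.1,0,0,-7,0.2,0,0,-10.5,0.3,0,0,-13.5,0.4,0,0,-15,0.4,0,0,-15.2,0.4,0,0,-15.2,0.4,0,0,-15.2,0.4,0,0],
)

```text
t: 13.33
tool_pos: [0.5649, -0.241, 0.1092]
orientation: [-2.328, -2.107, 0.0]
force: [1.1, 1.0, 0.3]
opening: 0.0703
gripper_force: 0.0
```

```bash
python3 mv.py .5648 -.2410 .006; python3 - <<'E'
from plant import eyes,read_state
from cam import *
import cv2
s=load("side")
p=read_state()["tool_pos"];print(p)
c2=eyes.read_camera("side")["image"][:,:,::-1]
c1=eyes.read_camera("top")["image"][:,:,::-1]
a=cv2.resize(c2[150:220,260:360],None,fx=4,fy=4,interpolation=cv2.INTER_CUBIC)
b=cv2.resize(c1[165:235,140:240],None,fx=4,fy=4,interpolation=cv2.INTER_CUBIC)
c=cv2.resize(c2[200:310,370:470],None,fx=2.8,fy=2.8)[:300]
o=np.zeros((590,800,3),np.uint8);o[:280,:400]=a;o[:280,400:]=b;o[285:585,:280]=c[:300];cv2.imwrite("pics/z6.png",o)
E
```

```text
t 13.33 pos [ 0.5649 -0.241   0.1092] psi -5.68 q [-0.49  0.22  1.54  0.    1.39 -0.39] open 0.0703 gf 0.0 F [1.1 1.  0.3] tilt 0.1
cm [-1.000e-02  0.000e+00  1.032e+01] roll 0.015254327348285912
[ 0.56492493 -0.24101199  0.10924284]
```

View pics/z6.png

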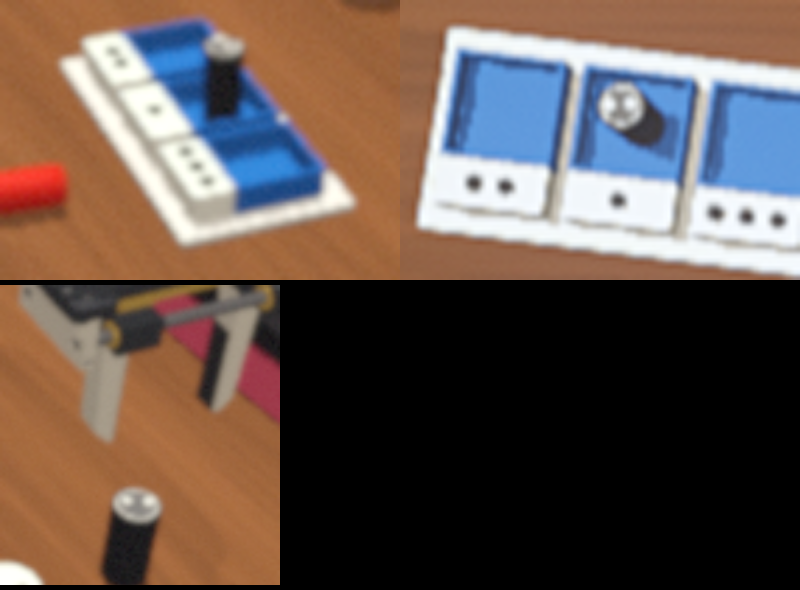

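The small can stands upright inside pocket 1, with its top at crop (620,105). The open fingers straddle the medium can, so I'll descend and grip.

Emit:
play_rows(
  targets=[0,0,2,0,0,0,4,0,0,0,6,0,0,0,8,0,0,0,9.5,0,0,0,10.3,0,0,0,10.3,0,0,0,10.3,0],
)

```text
t: 14.1
tool_pos: [0.5654, -0.2416, 0.0073]
orientation: [-2.328, -2.109, 0.0]
force: [0.2, -0.1, 0.4]
opening: 0.0701
gripper_force: 0.0
```

Emit:
play_rows(
  targets=[0,0,0,0,0,0,0,0,0,0,0,0,0,0,0,0,0,0,0,0,0,0,0,0,0,0,0,0,0,0,0,0],
  grip=2.2,
  grip_force=25,
)

```text
t: 14.77
tool_pos: [0.5653, -0.2425, 0.0073]
orientation: [2.329, 2.108, 0.0]
force: [-0.2, 0.1, 1.4]
opening: 0.0316
gripper_force: 25.0
```

```bash
python3 mv.py .607 .290 .08; python3 -c "
from cam import *
print(back(load('top'),194.6,190.9,.064))"
```

```text
t 14.77 pos [ 0.5653 -0.2425  0.0073] psi -5.72 q [-0.49  0.32  1.61 -0.    1.21 -0.39] open 0.0316 gf 25.0 F [-0.2  0.1  1.4] tilt 0.01
cm [53.4  -1.15 -7.28] roll -0.015243038212139126
[0.60164329 0.21874401 0.064     ]
```

Emit:
play_rows(
  targets=[0,0,-0.7,0,0,0,-2.5,0,0,0,-5,0,0,0,-7.5,0,0,0,-9.5,0,2,0,-10,0,5,-0.1,-10,0,8.5,-0.2,-10,0],
)

```text
t: 15.43
tool_pos: [0.5721, -0.1584, 0.1087]
orientation: [2.331, 2.104, 0.001]
force: [1.1, 0.2, -0.5]
opening: 0.0316
gripper_force: 25.0
```

Emit:
play_rows(
  targets=[3.8,-0.1,0,0,7.6,-0.2,0,0,11.4,-0.3,0,0,15.2,-0.4,0,0,19,-0.5,0,0,22.8,-0.6,0,0,26.6,-0.7,0,0,30.4,-0.8,0,0],
)

```text
t: 16.1
tool_pos: [0.5936, 0.1476, 0.1076]
orientation: [2.329, 2.108, 0.0]
force: [1.1, -0.1, -0.5]
opening: 0.0316
gripper_force: 25.0
```

Emit:
play_rows(
  targets=[3.5,0,0,0,7,-0.1,0,0,10,-0.1,0,0,12.5,-0.1,0,0,14,-0.1,0,0,14.5,-0.1,0,0,14.5,-0.1,0,0,14.5,-0.1,0,0],
)

```text
t: 16.77
tool_pos: [0.6074, 0.2889, 0.107]
orientation: [2.329, 2.107, -0.001]
force: [0.1, 0.3, -1.4]
opening: 0.0316
gripper_force: 25.0
```

```bash
python3 mv.py .607 .291 .0168
```

```text
t 16.77 pos [0.6074 0.2889 0.107 ] psi -5.73 q [ 0.37  0.37  1.36 -0.    1.41  0.47] open 0.0316 gf 25.0 F [ 0.1  0.3 -1.4] tilt 0.05
cm [ 0.22 -0.05  9.02] roll -0.02927708601984058
```

Emit:
play_rows(
  targets=[0.2,-0.1,2,0,0.2,-0.1,4,0,0.2,-0.1,5.5,0,0.2,-0.1,7,0,0.2,-0.1,8,0,0.2,-0.1,8.5,0,0.2,-0.1,8.8,0,0.2,-0.1,8.9,0],
)

```text
t: 17.43
tool_pos: [0.6067, 0.292, 0.0181]
orientation: [2.329, 2.108, -0.0]
force: [0.5, 1.0, -1.1]
opening: 0.0318
gripper_force: 25.0
```

Emit:
play_rows(
  targets=[0,0,0,0,0,0,0,0],
)

```text
t: 17.6
tool_pos: [0.6073, 0.2925, 0.0193]
orientation: [2.329, 2.108, 0.002]
force: [-0.2, 0.0, -1.0]
opening: 0.0317
gripper_force: 25.0
```

Emit:
play_rows(
  targets=[0,0,0.05,0,0,0,0.1,0,0,0,0.1,0],
)

```text
t: 17.85
tool_pos: [0.6068, 0.2923, 0.0175]
orientation: [2.329, 2.108, 0.001]
force: [0.1, -0.1, -0.7]
opening: 0.0316
gripper_force: 25.0
```

Emit:
play_rows(
  targets=[0,0,0.05,0,0,0,0.1,0,0,0,0.1,0],
)

```text
t: 18.1
tool_pos: [0.6067, 0.2922, 0.0164]
orientation: [2.329, 2.108, 0.0]
force: [-0.2, -0.4, 1.1]
opening: 0.0318
gripper_force: 25.0
```

Emit:
play_rows(
  targets=[0,0,0.05,0,0,0,0.05,0],
)

```text
t: 18.27
tool_pos: [0.6067, 0.2923, 0.0163]
orientation: [2.329, 2.108, 0.001]
force: [-2.3, -0.3, 4.4]
opening: 0.0316
gripper_force: 25.0
```

Emit:
play_rows(
  targets=[0,0,0,0,0,0,0,0,0,0,0,0,0,0,0,0,0,0,0,0,0,0,0,0,0,0,0,0,0,0,0,0],
  grip=7.5,
)

```text
t: 18.93
tool_pos: [0.6065, 0.2921, 0.0156]
orientation: [-2.329, -2.108, 0.0]
force: [-0.3, -1.5, 0.2]
opening: 0.0741
gripper_force: 0.0
```

Emit:
play_rows(
  targets=[0,0,-1,0,0,0,-3,0,0,0,-6,0,0,0,-9,0,0,0,-11,0,0,0,-11,0,0,0,-11,0],
)

```text
t: 19.52
tool_pos: [0.6081, 0.2927, 0.1286]
orientation: [2.328, 2.107, 0.007]
force: [-0.8, -0.2, -0.3]
opening: 0.0754
gripper_force: 0.0
```

```bash
python3 mv.py .5662 -.4175 .125
```

```text
t 19.52 pos [0.6081 0.2927 0.1286] psi -5.71 q [0.37 0.36 1.33 0.   1.44 0.47] open 0.0754 gf 0.0 F [-0.8 -0.2 -0.3] tilt 0.27
cm [-71.08   2.9    0.22] roll -0.011191693493804777
```

Emit:
play_rows(
  targets=[-3.9,0.1,0,0,-7.8,0.3,0,0,-11.7,0.4,0,0,-15.6,0.6,0,0,-19.5,0.8,0,0,-23.4,1.0,0,0,-27.3,1.1,0,0,-31.2,1.2,0,0],
)

```text
t: 20.18
tool_pos: [0.5858, -0.0212, 0.1239]
orientation: [-2.328, -2.107, 0.003]
force: [0.5, 0.3, 0.2]
opening: 0.075
gripper_force: 0.0
```

Emit:
play_rows(
  targets=[-3.9,0.2,0,0,-7.8,0.4,0,0,-11.7,0.6,0,0,-15.6,0.8,0,0,-19.5,1.0,0,0,-23.4,1.2,0,0,-27.3,1.4,0,0,-31.2,1.6,0,0],
)

```text
t: 20.85
tool_pos: [0.5709, -0.3328, 0.1237]
orientation: [-2.327, -2.106, 0.001]
force: [1.4, -0.7, -0.4]
opening: 0.0753
gripper_force: 0.0
```

Emit:
play_rows(
  targets=[-3,0,0,0,-6,0,0,0,-8,0,0,0,-8.5,0,0,0,-8.5,0,0,0,-8.5,0,0,0],
)

```text
t: 21.35
tool_pos: [0.5634, -0.4151, 0.1242]
orientation: [-2.328, -2.106, -0.0]
force: [0.8, 0.1, 0.0]
opening: 0.0751
gripper_force: 0.0
```

```bash
python3 mv.py .5662 -.4175 .012; python3 - <<'E'
from plant import eyes
from cam import *
import cv2
c2=eyes.read_camera("side")["image"][:,:,::-1]
c1=eyes.read_camera("top")["image"][:,:,::-1]
a=cv2.resize(c2[140:215,260:360],None,fx=4,fy=4,interpolation=cv2.INTER_CUBIC)
b=cv2.resize(c1[165:240,145:245],None,fx=4,fy=4,interpolation=cv2.INTER_CUBIC)
c=cv2.resize(c2[230:380,420:560],None,fx=1.9,fy=1.9)
o=np.zeros((590,800,3),np.uint8);o[:300,:400]=a;o[:300,400:]=b;o[302:302+c.shape[0],:c.shape[1]]=c;cv2.imwrite("pics/z7.png",o)
E
```

```text
t 21.35 pos [ 0.5634 -0.4151  0.1242] psi -5.73 q [-0.71  0.44  1.25  0.    1.46 -0.61] open 0.0751 gf 0.0 F [0.8 0.1 0. ] tilt 0.14
cm [-0.23  0.32 11.22] roll -0.026614671151087954
```

View pics/z7.png

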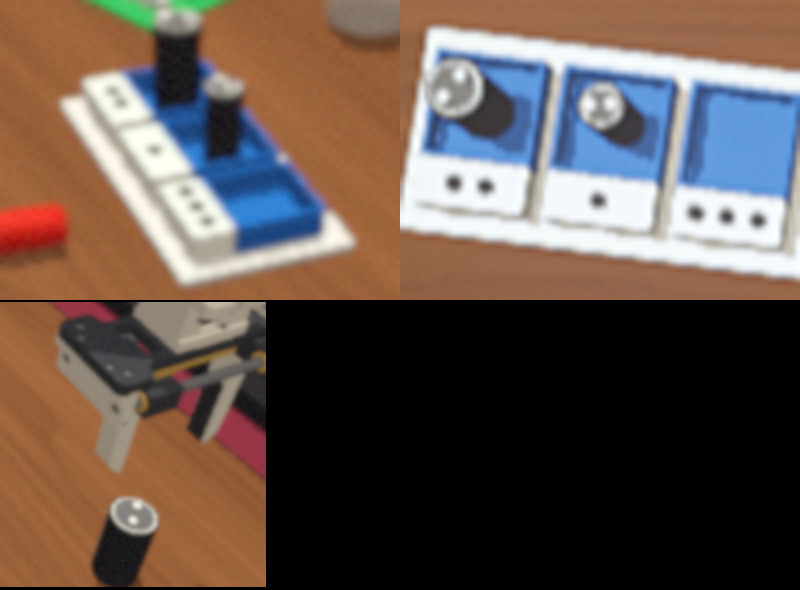

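Medium and small both stand upright inside pockets 2 and 1, and the fingers straddle the large can. Next: descend and grip.

Emit:
play_rows(
  targets=[-0.2,0.2,2,0,-0.2,0.2,4,0,-0.2,0.2,6,0,-0.2,0.2,8,0,-0.2,0.2,10,0,-0.2,0.2,11.2,0,-0.2,0.2,11.2,0,-0.2,0.2,11.2,0],
)

```text
t: 22.12
tool_pos: [0.5656, -0.4172, 0.0132]
orientation: [-2.327, -2.108, 0.0]
force: [0.2, -0.2, 0.4]
opening: 0.0748
gripper_force: 0.0
```

Emit:
play_rows(
  targets=[0,0,0,0,0,0,0,0,0,0,0,0,0,0,0,0,0,0,0,0,0,0,0,0,0,0,0,0,0,0,0,0],
  grip=3.0,
  grip_force=35,
)

```text
t: 22.78
tool_pos: [0.5658, -0.4186, 0.0141]
orientation: [2.329, 2.108, 0.0]
force: [0.5, 0.3, 3.3]
opening: 0.0396
gripper_force: 35.0
```

```bash
python3 mv.py .593 .1525 .1; python3 -c "
from cam import *
print(back(load('top'),158.4,187.1,.073))"
```

```text
t 22.78 pos [ 0.5658 -0.4186  0.0141] psi -5.71 q [-0.71  0.53  1.32 -0.    1.29 -0.61] open 0.0396 gf 35.0 F [0.5 0.3 3.3] tilt 0.03
cm [57.09 -2.98 -8.62] roll -0.013455576974341632
[0.60621922 0.29216976 0.073     ]
```

Emit:
play_rows(
  targets=[0,0,-0.7,0,0,0,-2.5,0,0,0,-4.5,0,0,0,-6.5,0,0,0,-7.5,0,2,0,-8,0,5,-0.3,-8,0,8.5,-0.5,-8,0],
)

```text
t: 23.45
tool_pos: [0.5688, -0.334, 0.0941]
orientation: [2.331, 2.104, -0.0]
force: [1.2, 0.4, -1.0]
opening: 0.0397
gripper_force: 35.0
```

Emit:
play_rows(
  targets=[3.8,-0.2,0,0,7.6,-0.4,0,0,11.4,-0.6,0,0,15.2,-0.8,0,0,19,-1.0,0,0,22.8,-1.2,0,0,26.6,-1.4,0,0,30.4,-1.6,0,0],
)

```text
t: 24.12
tool_pos: [0.583, -0.0274, 0.0935]
orientation: [-2.329, -2.108, 0.0]
force: [0.8, -0.3, -1.0]
opening: 0.0391
gripper_force: 35.0
```

Emit:
play_rows(
  targets=[3.5,-0.2,0,0,7,-0.4,0,0,10.5,-0.6,0,0,14,-0.8,0,0,17,-0.8,0,0,18,-0.8,0,0,18.2,-0.8,0,0,18.2,-0.8,0,0],
)

```text
t: 24.78
tool_pos: [0.5934, 0.1527, 0.0933]
orientation: [2.328, 2.11, -0.001]
force: [-0.6, -0.6, -0.6]
opening: 0.0397
gripper_force: 35.0
```

Emit:
play_rows(
  targets=[0,0,0,0,0,0,0,0],
)

```text
t: 24.95
tool_pos: [0.5937, 0.151, 0.0935]
orientation: [2.331, 2.106, -0.001]
force: [-0.2, -0.2, -1.0]
opening: 0.0392
gripper_force: 35.0
```

```bash
python3 mv.py .593 .1525 .0231
```

```text
t 24.95 pos [0.5937 0.151  0.0935] psi -5.81 q [ 0.17  0.23  1.56 -0.    1.36  0.27] open 0.0392 gf 35.0 F [-0.2 -0.2 -1. ] tilt 0.04
cm [ 0.15 -0.08  7.04] roll -0.1064610476958352
```

Emit:
play_rows(
  targets=[0.1,-0.1,1.5,0,0.1,-0.1,3,0,0.1,-0.1,4.2,0,0.1,-0.1,5.2,0,0.1,-0.1,6,0,0.1,-0.1,6.5,0,0.1,-0.1,6.8,0,0.1,-0.1,6.8,0],
)

```text
t: 25.62
tool_pos: [0.5924, 0.1537, 0.0251]
orientation: [-2.329, -2.108, 0.001]
force: [0.1, -0.1, -2.2]
opening: 0.0395
gripper_force: 35.0
```

Emit:
play_rows(
  targets=[0,0,0.1,0,0,0,0.1,0,0,0,0.1,0],
)

```text
t: 25.87
tool_pos: [0.5932, 0.154, 0.0253]
orientation: [2.329, 2.108, 0.001]
force: [-0.4, 0.2, -0.8]
opening: 0.0392
gripper_force: 35.0
```

Emit:
play_rows(
  targets=[0,0,0.1,0,0,0,0.1,0,0,0,0.1,0],
)

```text
t: 26.12
tool_pos: [0.5928, 0.1538, 0.0237]
orientation: [2.329, 2.108, 0.0]
force: [-0.2, -0.6, -1.6]
opening: 0.0394
gripper_force: 35.0
```

Emit:
play_rows(
  targets=[0,0,0.1,0,0,0,0.1,0,0,0,0.1,0],
)

```text
t: 26.37
tool_pos: [0.593, 0.1539, 0.023]
orientation: [2.329, 2.108, 0.001]
force: [-0.3, 0.5, 2.3]
opening: 0.0396
gripper_force: 35.0
```

Contact with the floor at the expected height. Settling, releasing and rising.

Emit:
play_rows(
  targets=[0,0,0.05,0,0,0,0.05,0],
)

```text
t: 26.53
tool_pos: [0.5931, 0.1539, 0.0229]
orientation: [2.329, 2.108, 0.001]
force: [-2.5, -0.2, 5.8]
opening: 0.0396
gripper_force: 35.0
```

Emit:
play_rows(
  targets=[0,0,0,0,0,0,0,0,0,0,0,0,0,0,0,0,0,0,0,0,0,0,0,0,0,0,0,0,0,0,0,0],
  grip=8.0,
)

```text
t: 27.2
tool_pos: [0.5927, 0.1538, 0.0221]
orientation: [2.329, 2.108, -0.0]
force: [0.4, 0.2, 1.0]
opening: 0.0797
gripper_force: 0.0
```

Emit:
play_rows(
  targets=[0,0,-1,0,0,0,-3,0,0,0,-6,0,0,0,-9,0,0,0,-12,0,0,0,-12,0,0,0,-12,0],
)

```text
t: 27.78
tool_pos: [0.5949, 0.1542, 0.1461]
orientation: [2.327, 2.106, 0.008]
force: [0.2, 0.2, -0.2]
opening: 0.0801
gripper_force: 0.0
```

Emit:
play_rows(
  targets=[-3.5,0,0,0,-7,0,0,0,-10.5,0,0,0,-14,0,0,0,-17.5,0,0,0,-21,0,0,0,-24,0,0,0,-24,0,0,0],
)

```text
t: 28.45
tool_pos: [0.5672, -0.0901, 0.1409]
orientation: [-2.334, -2.103, 0.004]
force: [0.3, 0.7, -0.7]
opening: 0.0799
gripper_force: 0.0
```

```bash
python3 mv.py; python3 - <<'E'
from plant import eyes
from cam import *
import cv2
s=load("side");c=eyes.read_camera("side")["image"];t=load("top");ct=eyes.read_camera("top")["image"]
# blackness along each can's predicted axis (base..top) in side view; bright top in top view
for n,(x,y),h in(("S",(.601,.2195),.055),("M",(.6065,.292),.064),("L",(.593,.153),.074)):
    print(n,[int(c[int(round(v)),int(round(u))].mean()) for u,v in (proj(s,[x,y,.009+k*h]) for k in(.3,.5,.7,.9,1.0,1.25))])
    u,v=proj(t,[x,y,.009+h]);w=ct[int(v)-14:int(v)+15,int(u)-14:int(u)+15].astype(int)
    m=(w.max(2)-w.min(2)<25)&(w.mean(2)>90);n_,l,st,ce=cv2.connectedComponentsWithStats(m.astype(np.uint8))
    for i in range(1,n_):
        if st[i,4]>30:print("  px",ce[i]+[int(u)-14,int(v)-14],"exp",(u,v),"area",st[i,4])
E
```

```text
t 28.45 pos [ 0.5672 -0.0901  0.1409] psi -5.96 q [-0.25  0.09  1.62 -0.    1.43 -0.14] open 0.0799 gf 0.0 F [ 0.3  0.7 -0.7] tilt 0.16
S [25, 25, 29, 136, 169, 119]
  px [190.45544554 183.67326733] exp (np.float64(194.22468994549536), np.float64(191.1941336409542)) area 202
  px [195.12871287 191.28712871] exp (np.float64(194.22468994549536), np.float64(191.1941336409542)) area 101
M [29, 28, 19, 130, 136, 124]
  px [157.97050147 183.37463127] exp (np.float64(158.4890261525581), np.float64(186.9691856767486)) area 339
L [28, 28, 29, 157, 154, 115]
  px [222.43326489 190.64681725] exp (np.float64(224.30470768410316), np.float64(193.7135664683583)) area 487
```

All three cans show as dark upright columns with bright tops at the predicted pixels. Handing in.

```bash
python3 -c "
from plant import workorder
print(workorder.close_job())"
```

```text
the job is handed in; nothing more can be done
None
```

The small, medium and large cans went into pockets 1, 2 and 3 in that order, each lowered to the floor before release. The job was handed in at about 28.5 s; `close_job()` returned no verdict, and the large can was checked only by pixel values, since my 10 pictures were used up.

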